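Tip the torch into its charging dock

ROBOT

A 6-joint arm with a two-finger parallel gripper is mounted at the origin on a cart in front of the work surface, level with it; the furniture and walls round the work are solid. World frame = base frame: x ahead of the robot, y to its left, z up, the work surface at z = 0. Lengths are in m, angles in rad, forces in N, time in s.
With the tool pointing down it reaches from about 0.25 to 0.775 m from the base axis. Payload 4 kg.
Tool frame: the origin (TCP) lies midway between the tips of the shut fingers; the grasp point (between the pads) lies 19 mm behind it (robot.tcp_to_grasp is the distance from the TCP to the grasp point, in m); z points along the fingers, y is the line along which they close (so a half turn about z gives the same grasp; the last joint's range is limited). The gripper opens to 94 mm and grips with 3 to 60 N. Pads are 16 mm wide; open, the fingers measure 119 mm over their backs; the gripper's body (75 mm by 177 mm) begins 78 mm behind the grasp point.
Start: joints at [1.225, 0.087, 1.371, -0, 1.684, -0.103], TCP at [0.132, 0.534, 0.206] pointing down, gripper open.
Joint ranges: [-3.1, 3.1], [-0.76, 2.03], [0.27, 2.55], [-1.08, 4.22], [0.17, 2.65], [-2.57, 2.57]. Speed limits (rad/s): [2.79, 2.79, 3.14, 3.14, 3.14, 3.14].

INTERFACE

Orientations are given as [roll, pitch, yaw] about the fixed x, y, z axes, in that order (R = Rz(yaw) Ry(pitch) Rx(roll)).
In Python, from bench import robot, viewer gives the robot as it stands. The module is installed in compiled form; this text tells all that it offers.
- The arm moves only by the shell command python3 -m handwheel 'ROWS' [OPENING]. ROWS is JSON, a list of rows, each a list of 6 numbers: the shift along the tool's x, y, z in units of 0.2 m (1.0 is 0.2 m), then the turn, a rotation vector about the tool's x, y, z in units of 30 degrees (1.0 is 30 degrees). In form: [[x, y, z, wx, wy, wz], ...]. A call has 1 to 10 rows; each row is the pose to reach, as a shift and turn from the pose commanded when the call began, along the tool's axes at that moment; what a row does not reach only later rows make up. A row lasts 1/12 s, in which the tool goes at most 41.7 mm and 7.16 degrees, less where a joint would pass 70% of its speed; a pose out of reach is approached as far as the arm can. A call with a number of a shift or a turn outside -1 to 1 is refused whole. A call with a gripper value outside its range is refused whole. OPENING is the gripper's target within -1 to 1 (shut at 1, half-way at 0, fully open at -1), set as the call begins (- or left out, the last holds). The fingers move at their own pace and stop on an object; the grip force is fixed at half the most. Time passes only in rows, so rows that repeat a pose let the fingers close. It gives the time, the measured TCP pose, the force, the opening and the grip force at its end, in the units of the state.
- robot.get_obs(): the state, without advancing time (a new reading comes with each control period).
- viewer.snapshot(name): name is "scene" or "top" or "wrist"; returns the picture (400x640x3 uint8, red, green, blue); there is no depth.
- viewer.calibration(name): a dict with "fx", "fy", "cx", "cy" (pixels), "R" (3x3) and "t" (3): a world point X has camera coordinates R X + t. Camera axes: x right, y down, z forward; pixel columns grow to the right and rows downward; lengths in m; the calibration is good to about 2 mm. A picture is of the moment at which its call begins: read the wrist's pose just before it. calibration takes no time and is no camera call; for the wrist camera it gives the pose at the moment of the call.
- robot.close_job(): hands the job in; it is judged then, once.
The state is a dict: "time": time; "joint_positions": joint angles; "qvel": joint speeds; "joint_torque": joint torques, N m; "tool_pos": TCP position; "ee_rot": TCP orientation; "wrist_force": force on the tool from outside, world axes, zero at the start; "wrist_torque": the same for the moment, N m; "width": finger opening in m; "finger_force": force on a finger pad.
Only numpy, scipy, OpenCV 4.12 (cv2) and the standard library are available. Lean on these libraries where they do the work, as an engineer would, in place of code of your own. Each camera call takes 0.05 s, during which the arm holds its last target. There are 200 camera calls.

TASK

The black torch stands on its lens at the open end of its charging dock. Pushing only with the fingertips, never gripping or lifting it, push the torch over so that it drops lengthwise into the dock's trough with its tail towards the yellow contact block, let it settle there, and then push gently on its lens end to slide it along until its tail is fully home against the block. Leave the other things on the bench where they are.

Things in the scene. Friction and masses are not known exactly. Their poses are not given: they have to be found in the camera images.
- dock: fixed grey charging dock, 230 (x) x 66 x 12 mm, origin under its centre, on the bench. A trough runs along its x: floor 12 mm above the bench, between rails 36 to 40 mm apart, tops 26 mm above the bench; flared cheeks (x -5 to 73 mm, 100 mm apart at their tops, 64 mm high) guide the fall. The -x end is open; at the +x end is a yellow block, 44 mm wide, top at 48 mm. The torch must fall towards +x
- dock_stop (a point): the face of the yellow contact block that the torch's tail must meet, on the trough's centre line, 28 mm above the bench, at x = +85 mm in the dock's frame; axes as the dock's
- torch_centre (a point): half-way point on the axis of the loose black torch: 108 mm long, 0.1 to 0.2 kg, lens head 33 mm dia (32 mm long), body 28 mm dia; z from lens to tail. Starts upright on its lens in the trough near the -x end. Pushed 85 mm or more above the floor it tips, and falls by itself beyond about 17 deg. Lying, its axis is about 28 mm above the bench and a push of 1 to 2 N slides it
- torch_lens (a point): centre of the torch's flat lens end (the foot it stands on at the start); z from lens to tail
- torch_tail (a point): centre of the torch's tail end (its top at the start), 108 mm from the lens; z from lens to tail
- flux_bottle: white flux bottle with green cap, 47 dia x 94 mm, standing; a bystander, origin at the centre of its underside
- solder_spool: blue spool of solder, 67x81x41 mm, standing flat; a bystander, origin at the centre of its underside
- putty_tin: round putty tin, 69 dia x 54 mm; a bystander, origin at the centre of its underside
- spring_clamp: orange spring clamp lying flat, 78x133x20 mm; a bystander, origin at the centre of its underside
- pliers: red-handled pliers lying flat, 58x188x13 mm; a bystander, origin at the centre of its underside
- torch: the same torch, origin at the centre of its lens end
Mind the look-alikes: they are no part of the job. What is shaped like the torch but orange or red is not meant.

How it is judged:
By the outcome, as a careful person would: the job done as asked, in the order asked, and still so for the second after the job is handed in, with the robot touching nothing.
It also fails if it takes over 48 s, if anything falls off the work surface, if the arm or the gripper's body presses on something with over 40 N, if the wrist force passes 120 N, or if a joint passes its speed limit or range.

## Working session

There is one attempt and no reset: what is moved stays moved. The work goes in short steps, Python scripts to look and compute and a shell command to move; the robot and the scene stay as the last step left them, time stands still between calls to the robot, and variables do not carry over. Pictures are saved under pics/ and viewed, at most 10 in all, crops included, and the job is handed in when it is done.

```bash
mkdir -p pics
cat > h.py <<'E'
from bench import robot, viewer
import numpy as np, cv2
from scipy.spatial.transform import Rotation as Ro
def snap(c,n):
    im=viewer.snapshot(c); cv2.imwrite(f'pics/{n}.png',im[...,::-1]); return im
def ray(c,u,v,cal=None):
    k=cal or viewer.calibration(c); R=np.array(k['R']);t=np.array(k['t'])
    return -R.T@t, R.T@np.array([(u-k['cx'])/k['fx'],(v-k['cy'])/k['fy'],1])
def onz(c,u,v,z,cal=None):
    o,d=ray(c,u,v,cal); return o+d*(z-o[2])/d[2]
def two(c1,p1,c2,p2):
    o1,d1=ray(c1,*p1);o2,d2=ray(c2,*p2)
    s=np.linalg.lstsq(np.c_[d1,-d2],o2-o1,rcond=None)[0]
    a,b=o1+s[0]*d1,o2+s[1]*d2; return (a+b)/2,np.linalg.norm(a-b)
def proj(c,X):
    k=viewer.calibration(c);p=np.array(k['R'])@X+np.array(k['t']);return k['fx']*p[0]/p[2]+k['cx'],k['fy']*p[1]/p[2]+k['cy']
E
python3 - <<'E'
from h import *
np.set_printoptions(precision=3,suppress=True)
snap('scene','s0');snap('top','t0')
o=robot.get_obs();print(o['time'],o['tool_pos'],o['ee_rot'],o['width'])
for c in('scene','top'):print(c,ray(c,320,200))
E
```

```text
0.1 [0.132 0.533 0.204] [-3.14  -0.     2.899] 0.09412931435899853
scene (array([-0.109, -0.483,  1.039]), array([ 0.536,  0.437, -0.723]))
top (array([0.388, 0.077, 1.339]), array([ 0.184, -0.002, -0.983]))
```

View pics/s0.png

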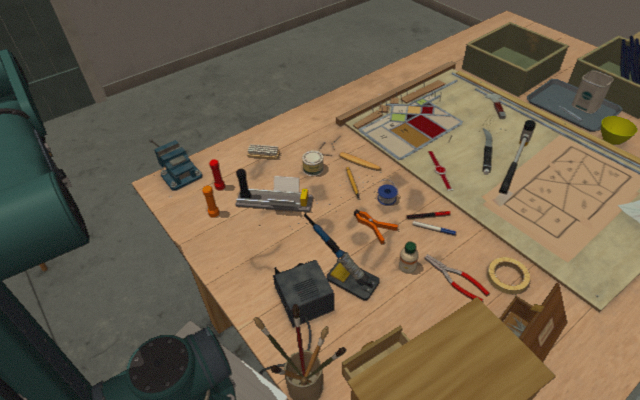

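View pics/t0.png

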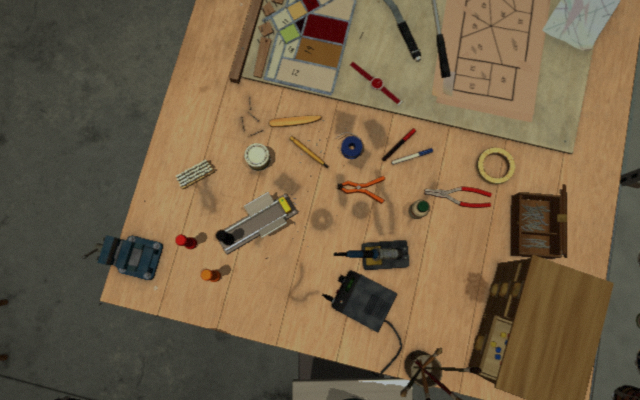

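Candidates: black upright at scene (243,183) / top (225,237); red look-alike at scene (217,175) / top (185,241); orange look-alike at scene (210,200) / top (208,274). I choose the black one, which stands in the grey dock with the yellow block at top (285,204). Next, a close crop to check it.

Run:
```python
from h import *
a=cv2.imread('pics/s0.png')[155:225,195:325];b=cv2.imread('pics/t0.png')[180:260,170:310]
a=cv2.resize(a,(780,420)[:2],interpolation=3)[:, :];b=cv2.resize(b,None,fx=4,fy=4,interpolation=3)
a=cv2.resize(a,(520,280));c=np.zeros((600,560,3),np.uint8);c[:280,:520]=a;c[280:,:560]=b
cv2.imwrite('pics/crop.png',c)
print(proj('scene',np.array([.132,.534,.206])),proj('top',np.array([.132,.534,.206])))
for p in[(225,237),(285,204)]:print(p,onz('top',*p,.1),onz('top',*p,.048))
# yellow mask
for c,n in(('scene','s0'),('top','t0')):
    h=cv2.cvtColor(cv2.imread(f'pics/{n}.png'),cv2.COLOR_BGR2HSV);m=cv2.inRange(h,(22,150,120),(33,255,255))
    N,l,s,ce=cv2.connectedComponentsWithStats(m)
    print(c,[(s[i],ce[i].round(1)) for i in range(1,N) if s[i,4]>25])
```

```text
(np.float64(63.19406376214198), np.float64(201.99557619496255)) (np.float64(118.80559818008538), np.float64(409.8511132771418))
(225, 237) [0.52717909 0.32354389 0.1       ] [0.53303198 0.33389287 0.048     ]
(285, 204) [0.61116766 0.16708623 0.1       ] [0.62054674 0.17086647 0.048     ]
scene [(array([603, 117,  30,  19, 416], dtype=int32), array([618.1, 125.8])), (array([300, 189,   7,  10,  57], dtype=int32), array([303.4, 193.8])), (array([332, 264,  11,  14,  93], dtype=int32), array([337.6, 270.9]))]
top [(array([278, 197,  13,  15,  97], dtype=int32), array([284.1, 204.2]))]
```

View pics/crop.png

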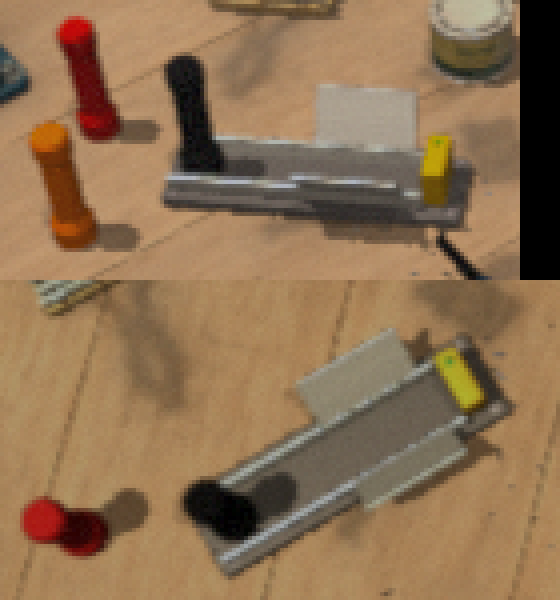

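The crop confirms it: black torch upright in the open end of the dock, tail at top pixel about (220,234.5), with the yellow block at the far end. Now its position.

Run:
```python
from h import *
np.set_printoptions(precision=4,suppress=True)
f=lambda x,y:(170+x/4,180+(y-280)/4)
print('tail',onz('top',*f(200,498),.12),two('top',f(200,498),'scene',(195+184/4,155+67/4)))
print('lens',onz('top',*f(236,519),.03))
A,B=onz('top',*f(222,483),.026),onz('top',*f(455,348),.026)
C,D=onz('top',*f(225,562),.026),onz('top',*f(465,430),.026)
print(A,B,C,D)
for p,q in((A,B),(C,D)):print('yaw',np.degrees(np.arctan2(*(q-p)[1::-1])))
print('yellow',onz('top',284.1,204.2,.044))
# own positions of neighbours
print('red',onz('top',*f(43,520),.108),onz('scene',217,163,.108),'orange',onz('scene',208,189,.108),'tin',onz('scene',313,156,.054),'clamp',onz('top',362,188,.01))
```

```text
tail [0.5316 0.3325 0.12  ] (array([0.5331, 0.3331, 0.1136]), np.float64(0.0020229716027437435))
lens [0.5273 0.3264 0.03  ]
[0.5528 0.3372 0.026 ] [0.6444 0.1758 0.026 ] [0.4983 0.3343 0.026 ] [0.5864 0.1693 0.026 ]
yaw -60.40142261482978
yaw -61.89477252036473
yellow [0.6208 0.1736 0.044 ]
red [0.5207 0.4361 0.108 ] [0.5237 0.4232 0.108 ] orange [0.431  0.3633 0.108 ] tin [0.764  0.2484 0.054 ] clamp [ 0.6691 -0.0448  0.01  ]
```

```bash
python3 -m handwheel '[[-0.15,-0.02,-0.1,0,0,0.2],[-0.35,-0.05,-0.2,0,0,0.4],[-0.55,-0.07,-0.25,0,0,0.6],[-0.75,-0.1,-0.25,0,0,0.8],[-0.9,-0.12,-0.25,0,0,0.8],[-1,-0.13,-0.25,0,0,0.8],[-1,-0.13,-0.25,0,0,0.8]]' 1
cat >> h.py <<'E'
YAW=np.radians(-61.)
def go(target,yaw=None,c=None):
    "shift in tool units and turn"
    o=robot.get_obs();R=Ro.from_euler('xyz',o['ee_rot'])
    Rt=Ro.from_matrix(np.c_[[-np.cos(YAW),-np.sin(YAW),0],[-np.sin(YAW),np.cos(YAW),0],[0,0,-1]])
    print('t',o['time'],'pos',o['tool_pos'].round(4) if hasattr(o['tool_pos'],'round') else o['tool_pos'],'shift',(R.inv().apply(np.array(target)-o['tool_pos'])/.2).round(3),'turn',np.degrees((R.inv()*Rt).as_rotvec()).round(2)/30)
E
python3 -c "
from h import *
go([.49,.40,.25])"
```

```text
time: 0.68
tool_pos: [0.3237, 0.4585, 0.2544]
ee_rot: [-3.14, 0.002, 2.474]
wrist_force: [-0.0, 0.0, -0.8]
width: 0.0511
finger_force: 0.0
t 0.6833 pos [0.3237 0.4585 0.2544] shift [-0.834  0.285  0.023] turn [-0.002       0.00333333  0.75866667]
```

```bash
python3 -m handwheel '[[-0.15,0.05,0,0,0,0.2],[-0.32,0.11,0,0,0,0.4],[-0.5,0.17,0,0,0,0.6],[-0.66,0.23,0,0,0,0.76],[-0.78,0.27,0.01,0,0,0.76],[-0.83,0.285,0.02,0,0,0.76],[-0.83,0.285,0.02,0,0,0.76],[-0.83,0.285,0.02,0,0,0.76]]' 1
python3 -c "
from h import *
go([.509,.37,.103])
k=viewer.calibration('wrist');im=snap('wrist','w1')
import json;json.dump({a:np.array(b).tolist() for a,b in k.items()},open('w1.json','w'))
print(ray('wrist',320,200,k))"
```

```text
time: 1.35
tool_pos: [0.4849, 0.4041, 0.2507]
ee_rot: [-3.14, -0.001, 2.083]
wrist_force: [-0.1, 0.0, -0.5]
width: 0.0007
finger_force: 0.0
t 1.35 pos [0.4849 0.4041 0.2507] shift [-0.208  0.023  0.738] turn [-0.004 -0.002  0.011]
(array([0.44575229, 0.47457862, 0.43013946]), array([ 0.13788716, -0.23867789, -0.96128619]))
```

View pics/w1.png

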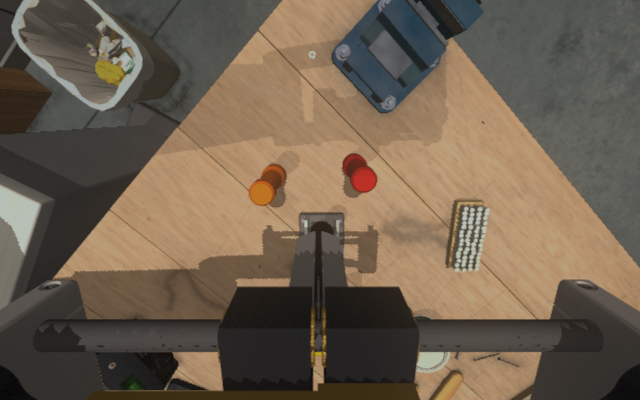

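Run:
```python
from h import *
import json
np.set_printoptions(precision=4,suppress=True)
k={a:np.array(b) if isinstance(b,list) else b for a,b in json.load(open('w1.json')).items()}
d=np.array([np.cos(YAW),np.sin(YAW),0]);n=np.array([-d[1],d[0],0])
g=lambda X:(X,'along',X@d,'lat',X@n)
A,B=onz('wrist',299.5,213,.026,k),onz('wrist',343.5,213,.026,k)
print('end',g(A),g(B),'mid',g((A+B)/2),np.linalg.norm(A-B),'yaw',np.degrees(np.arctan2(*(B-A)[1::-1]))-90)
print('red top',g(onz('wrist',363,180,.108,k)),'orange',g(onz('wrist',263,193,.108,k)))
print('tail',g(np.array([.532,.333,.115])),'yellow',g(np.array([.6208,.1736,.044])),'railmid',g(np.array([.5255,.3357,0])),g(np.array([.6154,.1725,0])))
print(g(robot.get_obs()['tool_pos']))
```

```text
end (array([0.488 , 0.3436, 0.026 ]), 'along', np.float64(-0.06393995075294862), 'lat', np.float64(0.593441580690476)) (array([0.5417, 0.3739, 0.026 ]), 'along', np.float64(-0.06442211076648374), 'lat', np.float64(0.6550571081718323)) mid (array([0.5149, 0.3588, 0.026 ]), 'along', np.float64(-0.06418103075971619), 'lat', np.float64(0.6242493444311541)) 0.06161741397595655 yaw -60.551652463507196
red top (array([0.5214, 0.437 , 0.108 ]), 'along', np.float64(-0.12946606192594814), 'lat', np.float64(0.6678865634010046)) orange (array([0.4336, 0.3708, 0.108 ]), 'along', np.float64(-0.11411634465250858), 'lat', np.float64(0.5590440779969772))
tail (array([0.532, 0.333, 0.115]), 'along', np.float64(-0.033329644506367426), 'lat', np.float64(0.6267392877401888)) yellow (array([0.6208, 0.1736, 0.044 ]), 'along', np.float64(0.149135831089527), 'lat', np.float64(0.627126864266901)) railmid (array([0.5255, 0.3357, 0.    ]), 'along', np.float64(-0.03884238024724503), 'lat', np.float64(0.6223632456184478)) (array([0.6154, 0.1725, 0.    ]), 'along', np.float64(0.14747994081805008), 'lat', np.float64(0.6218706272660772))
(array([0.4845, 0.4044, 0.2514]), 'along', np.float64(-0.11884173373473896), 'lat', np.float64(0.6198134921456051))
```

```bash
python3 -m handwheel '[[-0.1,0.01,0.1,0,0,0],[-0.21,0.02,0.25,0,0,0],[-0.21,0.02,0.42,0,0,0],[-0.21,0.02,0.6,0,0,0],[-0.21,0.02,0.7,0,0,0],[-0.21,0.02,0.735,0,0,0],[-0.21,0.02,0.735,0,0,0],[-0.21,0.02,0.735,0,0,0]]' 1
python3 -c "
from h import *
o=robot.get_obs();p=o['tool_pos'];d=np.array([np.cos(YAW),np.sin(YAW),0]);n=np.array([-d[1],d[0],0]);print(p@d,p@n,p[2])
a=snap('scene','s2')[130:230,180:330];b=snap('top','t2')[180:270,170:310]
c=np.zeros((768,600,3),np.uint8);c=np.vstack([cv2.resize(a,(420,280),interpolation=3),cv2.resize(b,(420,270),interpolation=3)]);cv2.imwrite('pics/c2.png',c[...,::-1])"
```

```text
time: 2.07
tool_pos: [0.5098, 0.3701, 0.1062]
ee_rot: [3.139, -0.0, 2.084]
wrist_force: [-0.1, 1.0, 0.5]
width: 0.0005
finger_force: 0.0
-0.07659294442588546 0.6252980285644406 0.10618048551453521
```

View pics/c2.png

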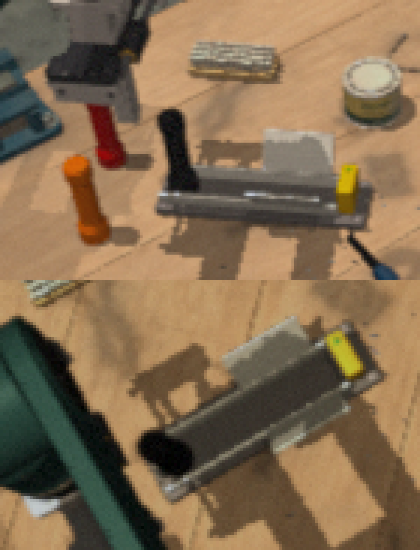

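Fingertips are behind the upright torch (torch tail at crop (170,112)), with red and orange untouched. Now pushing slowly.

```bash
python3 -m handwheel '[[-0.03,0,0.01,0,0,0],[-0.06,0,0.01,0,0,0],[-0.08,0,0.01,0,0,0],[-0.1,0,0.01,0,0,0],[-0.12,0,0.01,0,0,0],[-0.14,0,0.01,0,0,0],[-0.16,0,0.01,0,0,0],[-0.18,0,0.01,0,0,0],[-0.2,0,0.01,0,0,0],[-0.22,0,0.01,0,0,0]]' 1
python3 -m handwheel '[[-0.02,0,0,0,0,0],[-0.04,0,0,0,0,0],[-0.06,0,0,0,0,0]]' 1
python3 -c "
from h import *
a=snap('scene','s3')[130:230,180:330];b=snap('top','t3')[180:270,170:310]
c=np.vstack([cv2.resize(a,(420,280),interpolation=3),cv2.resize(b,(420,270),interpolation=3)]);cv2.imwrite('pics/c3.png',c[...,::-1])"
```

```text
time: 3.0
tool_pos: [0.5319, 0.3301, 0.1024]
ee_rot: [-3.142, 0.0, 2.082]
wrist_force: [0.3, -0.2, 0.5]
width: 0.0005
finger_force: 0.0
time: 3.25
tool_pos: [0.5377, 0.3197, 0.1024]
ee_rot: [-3.142, -0.0, 2.082]
wrist_force: [-0.5, 0.5, 0.4]
width: 0.0004
finger_force: 0.0
```

View pics/c3.png

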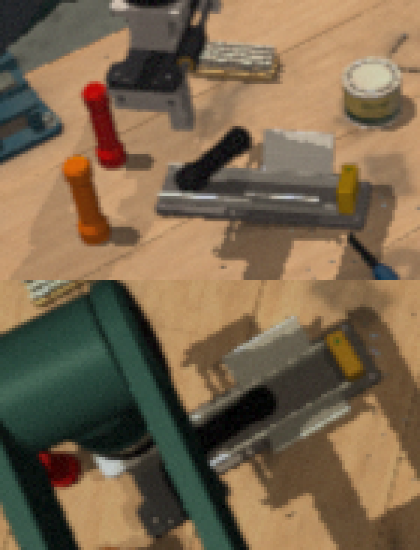

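The torch is mid-fall along the trough, clear of the fingers. I back off and let it settle.

```bash
python3 -m handwheel '[[0.05,0,-0.05,0,0,0],[0.12,0,-0.12,0,0,0],[0.22,0,-0.2,0,0,0],[0.32,0,-0.25,0,0,0],[0.38,0,-0.25,0,0,0],[0.4,0,-0.25,0,0,0],[0.4,0,-0.25,0,0,0],[0.4,0,-0.25,0,0,0],[0.4,0,-0.25,0,0,0],[0.4,0,-0.25,0,0,0]]' 1
python3 -m handwheel '[[0,0,0,0,0,0],[0,0,0,0,0,0],[0,0,0,0,0,0],[0,0,0,0,0,0],[0,0,0,0,0,0],[0,0,0,0,0,0]]' 1
python3 -c "
from h import *
import json
k=viewer.calibration('wrist');w=snap('wrist','w4');json.dump({a:np.array(b).tolist() for a,b in k.items()},open('w4.json','w'))
a=snap('scene','s4')[150:230,210:330];b=snap('top','t4')[180:270,190:310]
c=np.vstack([cv2.resize(a,(480,320),interpolation=3),cv2.resize(b[10:80],(480,280),interpolation=3)])
cv2.imwrite('pics/c4.png',c[...,::-1])"
```

```text
time: 4.18
tool_pos: [0.4986, 0.3888, 0.1515]
ee_rot: [-3.14, 0.0, 2.081]
wrist_force: [0.5, -0.6, -0.1]
width: 0.0008
finger_force: 0.0
time: 4.68
tool_pos: [0.4985, 0.3898, 0.1526]
ee_rot: [3.141, -0.0, 2.082]
wrist_force: [-0.7, 0.5, -0.3]
width: 0.0005
finger_force: 0.0
```

View pics/c4.png

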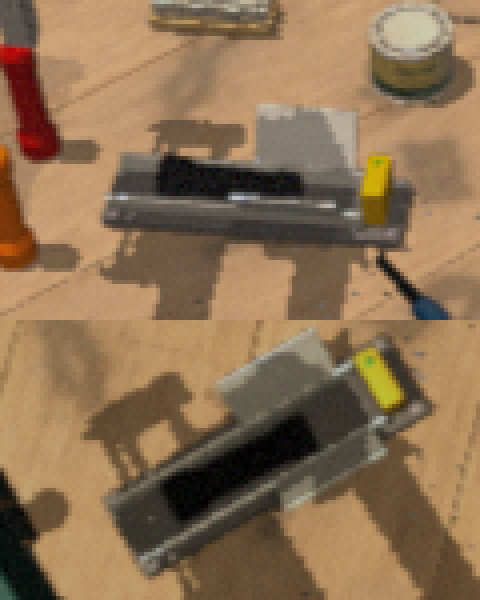

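The torch lies in the trough, lens at top pixel about (232.5,235), tail about (267.5,219), with a gap to the yellow block. Lens position next.

Run:
```python
from h import *
d=np.array([np.cos(YAW),np.sin(YAW),0]);n=np.array([-d[1],d[0],0])
for p in((232.5,235),(267.5,218.75)):
    X=onz('top',*p,.030);print(X@d,X@n)
p=robot.get_obs()['tool_pos'];print(p@d,p@n,p[2])
```

```text
-0.01532563786880901 0.6261026766903627
0.08972352005790711 0.6172673561526627
-0.09933298405716236 0.6249048313765134 0.15255744074813896
```

```bash
python3 -m handwheel '[[-0.12,0,0,0,0,0],[-0.25,0,0.06,0,0,0],[-0.25,0,0.2,0,0,0],[-0.25,0,0.35,0,0,0],[-0.25,0,0.5,0,0,0],[-0.25,0,0.6,0,0,0],[-0.25,0,0.64,0,0,0],[-0.25,0,0.64,0,0,0]]' 1
python3 -m handwheel '[[-0.03,0,0,0,0,0],[-0.06,0,0,0,0,0],[-0.09,0,0,0,0,0],[-0.11,0,0,0,0,0],[-0.13,0,0,0,0,0],[-0.15,0,0,0,0,0],[-0.17,0,0,0,0,0],[-0.19,0,0,0,0,0],[-0.21,0,0,0,0,0],[-0.23,0,0,0,0,0]]' 1
python3 -c "
from h import *
d=np.array([np.cos(YAW),np.sin(YAW),0]);n=np.array([-d[1],d[0],0]);o=robot.get_obs();p=o['tool_pos'];print(p@d,p@n,p[2],np.array(o['wrist_force'])@d)"
```

```text
time: 5.5
tool_pos: [0.5211, 0.3453, 0.0216]
ee_rot: [-3.136, -0.0, 2.082]
wrist_force: [0.1, 0.2, -1.0]
width: 0.0006
finger_force: 0.0
time: 6.33
tool_pos: [0.5455, 0.306, 0.0247]
ee_rot: [3.141, -0.0, 2.082]
wrist_force: [-1.7, 1.5, 1.7]
width: 0.0004
finger_force: 1.3
-0.0032084287266431113 0.6254739748269574 0.02468783703859681 -2.166895372528495
```

```bash
python3 -m handwheel '[[-0.015,0,0,0,0,0],[-0.03,0,0,0,0,0],[-0.045,0,0,0,0,0],[-0.06,0,0,0,0,0],[-0.07,0,0,0,0,0],[-0.08,0,0,0,0,0]]' 1
python3 -m handwheel '[[-0.005,0,0,0,0,0],[-0.01,0,0,0,0,0],[-0.015,0,0,0,0,0],[-0.02,0,0,0,0,0]]' 1
python3 -c "
from h import *
d=np.array([np.cos(YAW),np.sin(YAW),0]);n=np.array([-d[1],d[0],0]);o=robot.get_obs();p=o['tool_pos'];print(p@d,p@n,p[2],np.array(o['wrist_force'])@d)"
```

```text
time: 6.83
tool_pos: [0.5533, 0.292, 0.0245]
ee_rot: [3.142, -0.0, 2.082]
wrist_force: [-0.9, 3.0, 2.1]
width: 0.0002
finger_force: 1.4
time: 7.17
tool_pos: [0.5551, 0.2886, 0.0245]
ee_rot: [-3.142, -0.0, 2.082]
wrist_force: [-1.3, 3.1, 2.5]
width: 0.0005
finger_force: 1.4
0.01668915911040175 0.6254518594182521 0.02445074415052865 -3.367611798279861
```

```bash
for i in 1; do python3 -m handwheel '[[-0.005,0,0,0,0,0],[-0.01,0,0,0,0,0]]' 1 | grep -E 'tool_pos|force'; done
python3 -m handwheel '[[-0.005,0,0,0,0,0],[-0.01,0,0,0,0,0]]' 1 | grep -E 'tool_pos|force'
python3 -m handwheel '[[-0.005,0,0,0,0,0],[-0.01,0,0,0,0,0]]' 1 | grep -E 'tool_pos|force'
python3 -c "
from h import *
a=snap('scene','s5')[160:220,220:320];b=snap('top','t5')[190:250,220:320]
c=np.vstack([cv2.resize(a,(500,300),interpolation=3),cv2.resize(b,(500,300),interpolation=3)])
cv2.imwrite('pics/c5.png',c[...,::-1])
d=np.array([np.cos(YAW),np.sin(YAW),0]);n=np.array([-d[1],d[0],0]);o=robot.get_obs();p=o['tool_pos'];print(p@d,p@n,p[2],np.array(o['wrist_force'])@d)"
```

```text
tool_pos: [0.5561, 0.2868, 0.0245]
wrist_force: [-1.7, 2.7, 2.0]
finger_force: 1.3
tool_pos: [0.5572, 0.2851, 0.0245]
wrist_force: [-2.1, 1.6, 3.0]
finger_force: 1.3
tool_pos: [0.5581, 0.2833, 0.0245]
wrist_force: [-2.1, 2.6, 1.3]
finger_force: 1.3
0.023036300693852374 0.6255116128844174 0.024451143036527512 -2.483552934435742
```

View pics/c5.png

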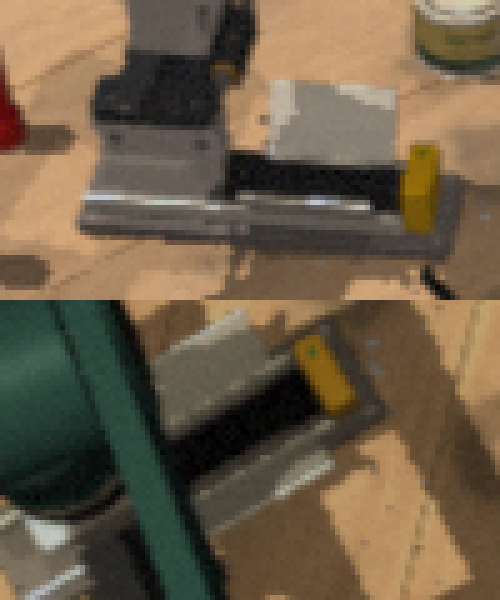

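Tail is almost at the block (scene crop (400,185)); force is still only sliding friction. Continue in 1 mm rows until it rises.

```bash
python3 -m handwheel '[[-0.005,0,0,0,0,0],[-0.01,0,0,0,0,0]]' 1 | grep -E 'tool_pos|force'
python3 -m handwheel '[[-0.005,0,0,0,0,0],[-0.01,0,0,0,0,0]]' 1 | grep -E 'tool_pos|force'
python3 -m handwheel '[[-0.005,0,0,0,0,0],[-0.01,0,0,0,0,0]]' 1 | grep -E 'tool_pos|force'
```

```text
tool_pos: [0.5589, 0.282, 0.0244]
wrist_force: [-2.7, 5.0, 3.0]
finger_force: 2.5
tool_pos: [0.5589, 0.2818, 0.0245]
wrist_force: [-4.8, 8.1, 1.6]
finger_force: 4.5
tool_pos: [0.5589, 0.2818, 0.0245]
wrist_force: [-6.2, 11.2, 2.8]
finger_force: 6.4
```

The torch has stopped dead and force climbed to about 13 N: home. Retreat along the trough, then up, and check.

```bash
python3 -m handwheel '[[0.03,0,0,0,0,0],[0.08,0,0,0,0,0],[0.16,0,0,0,0,0],[0.22,0,-0.1,0,0,0],[0.25,0,-0.25,0,0,0],[0.3,0,-0.45,0,0,0],[0.4,0,-0.65,0,0,0],[0.5,0,-0.8,0,0,0],[0.6,0,-0.9,0,0,0],[0.6,0,-0.9,0,0,0]]' 1 | grep -E 'tool_pos|force'
python3 -m handwheel '[[0,0,0,0,0,0],[0,0,0,0,0,0],[0,0,0,0,0,0],[0,0,0,0,0,0]]' 1 | grep -E 'tool_pos|force'
python3 -c "
from h import *
a=snap('scene','s6')[140:240,180:330];b=snap('top','t6')[180:280,170:320]
c=np.vstack([cv2.resize(a,(450,300),interpolation=3),cv2.resize(b,(450,300),interpolation=3)])
cv2.imwrite('pics/c6.png',c[...,::-1])"
```

```text
tool_pos: [0.5029, 0.3866, 0.2114]
wrist_force: [0.1, 0.2, 0.9]
finger_force: 0.0
tool_pos: [0.5021, 0.3813, 0.2017]
wrist_force: [-0.1, 0.3, 0.3]
finger_force: 0.0
```

View pics/c6.png

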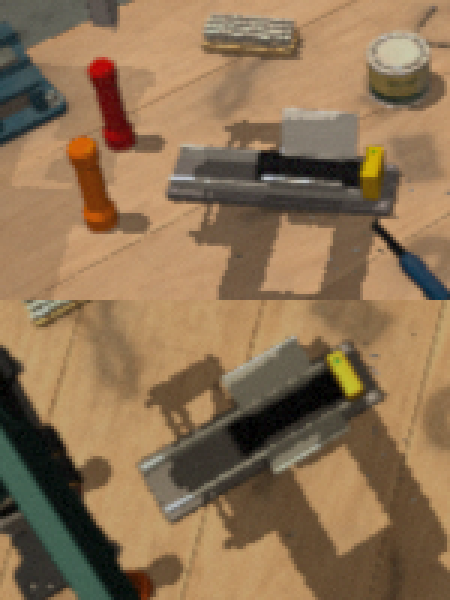

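The torch lies in the trough with its tail against the yellow block (scene crop (362,170)). The look-alikes and bystanders in view have not moved, and the robot is clear.

```bash
python3 -c "
from bench import robot
print(robot.close_job())"
```

```text
the job is handed in; nothing more can be done
None
```

The torch was tipped over into the dock by fingertip pushes alone, left to settle, and then slid along until its tail stopped against the yellow block; nothing else was touched, and the job is handed in.

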